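Get the sugar out from behind the canisters

TASK

Move both tall canisters out of the way onto the steel tray, then take the low sugar tin that stands behind them and set it in the middle of the cork coaster while the canisters wait on the tray. After that put the canisters back on the wooden board, each in the middle of the mat that matches its lid colour (they may have been standing on the wrong mats). Keep all of them upright and leave the mug and the shaker alone.

Things in the scene. Friction and masses are not known exactly. Their poses are not given: they have to be found in the camera images.
- canister_pink: Tall round aluminium kitchen canister with a pink lid and a pink band round its middle, closed, solid, loose. Diameter 60 mm over its whole height, height 150 mm (lid: the top 24 mm), about 0.2 to 0.45 kg. Origin: centre of the underside, z up. It starts upright on one of the two round mats, not always that of its own colour.
- canister_teal: Tall round aluminium kitchen canister with a teal lid and a teal band round its middle, closed, solid, loose. Diameter 60 mm over its whole height, height 150 mm (lid: the top 24 mm), about 0.2 to 0.45 kg. Origin: centre of the underside, z up. It starts upright on one of the two round mats, not always that of its own colour.
- sugar_tin: Low round cream sugar tin, white lid with a small red knob, closed, solid, loose. Diameter 54 mm, 52 mm high to the lid's top; the knob (14 mm across) rises to 64 mm; 0.15 to 0.28 kg. Origin: centre of the underside, z up. It starts on the 6 mm wooden board close behind the canisters, midway and about 62 mm beyond the line between them, so that they crowd a gripper reaching for it.
- mat_pink: Round pink mat, 84 mm across, 3 mm thick, fixed on a 6 mm thick wooden board (175 x 210 mm, fixed); its outer ring shows round the canister on it. Origin: centre of the underside (its top is 3 mm above). The two mats lie side by side, centres 100 mm apart, on the robot's side of the board; which is on the left varies.
- mat_teal: Round teal mat, 84 mm across, 3 mm thick, fixed on a 6 mm thick wooden board (175 x 210 mm, fixed); its outer ring shows round the canister on it. Origin: centre of the underside (its top is 3 mm above). The two mats lie side by side, centres 100 mm apart, on the robot's side of the board; which is on the left varies.
- tray: Shallow rectangular steel tray, 250 mm along its x by 150 mm along its y, fixed on the worktop to the left or right of the board: floor 3 mm thick, 3 mm walls up to 14 mm. Origin: centre of the underside, z up. Room for both canisters standing side by side along its x (for example 60 mm either side of the middle).
- coaster: Round cork coaster, 84 mm across, 4 mm thick, fixed on the bare worktop on the other side of the board from the tray. Origin: centre of the underside (its top is 4 mm above).
- mug: Yellow mug, 76 mm across with a handle, 85 mm high, loose, standing beyond the board. Bystander: leave alone. Origin: centre of the underside.
- shaker: Small pale wooden pepper shaker, 42 mm across, 84 mm high, loose, standing beyond the board. Bystander: leave alone. Origin: centre of the underside.
Things that resemble listed ones, but are neither listed nor needed, are in the scene too. Of the things like the coaster, leave any that is blue; of the rest the smaller one is meant. What is shaped like the canister_teal but white is not meant.

How it is judged:
By the outcome, as a careful person would: the job done as asked, in the order asked, and still so for the second after the job is handed in, with the robot touching nothing.
It also fails if it takes over 125 s, if anything falls off the work surface, if the arm or the gripper's body presses on something with over 40 N, if the wrist force passes 120 N, or if a joint passes its speed limit or range.

ROBOT

A 7-joint arm with a two-finger parallel gripper is mounted at the origin on the work surface. World frame = base frame: x ahead of the robot, y to its left, z up, the work surface at z = 0. Lengths are in m, angles in rad, forces in N, time in s.
With the tool pointing down it reaches from about 0.35 to 0.9 m from the base axis. Payload 8.1 kg.
Tool frame: the origin (TCP) lies at the very end of the fingers, on their centre line; the grasp point (between the pads) lies 19 mm behind it (manip.pinch_z is the distance from the TCP to the grasp point, in m); z points along the fingers, y is the line along which they close (so a half turn about z gives the same grasp; the last joint's range is limited). The gripper opens to 85 mm and grips with 20 to 120 N. Pads are 22 mm wide; open, the fingers measure 114 mm over their backs; the gripper's body (76 mm by 85 mm) begins 54 mm behind the grasp point. The pads swing forward as they close: fully open they stand 13 mm farther back than shut.
Start: joints at [1.24, 0.434, 0.025, 1.573, -0.012, 1.134, -0.075], TCP at [0.141, -0.609, 0.193] pointing down, gripper open.
Joint ranges: [-2.62, 2.62], [-0.44, 2.09], [-1.27, 1.32], [0.08, 2.57], [-1.32, 4.46], [0.12, 2], [-2.74, 2.74]. Speed limits (rad/s): [2.22, 2.22, 3.01, 3.01, 3.14, 3.14, 3.14].

INTERFACE

Orientations are given as a rotation vector (axis times angle).
In Python, from bench import manip, imaging, ticket gives the robot as it stands.
- The arm moves only by the tool servo_tool, never from a script. Its argument "commands" is a list of rows, each a list of 7 numbers: the finger opening in cm, from 0 to 8.54, then the shift along the tool's x, y, z in shares of 80 cm (1.0 is 80 cm), then the turn, a rotation vector about the tool's x, y, z in parts of the range, where 1.0 means 45 degrees. A call has 1 to 12 rows; each row is the pose to reach, as a shift and turn from the pose commanded when the call began, along the tool's axes at that moment; what a row does not reach only later rows make up. A row lasts 1/10 s, in which the tool goes at most 50 mm and 8.59 degrees, less where a joint would pass 70% of its speed; a pose out of reach is approached as far as the arm can. A shift or turn number past 1, either way, is cut back to 1. A call with a gripper value outside its range is refused whole. The fingers move at their own pace and stop on an object; "newtons" is the grip in N (left out, the last holds). Time passes only in rows, so rows that repeat a pose let the fingers close. It gives the time, the measured TCP pose, the force, the opening and the grip force at its end, in the units of the state.
- manip.get_obs(): the state, without advancing time (a new reading comes with each control period).
- imaging.snapshot(name): name is "scene" or "top" or "wrist"; returns a dict with "pixels" (480x640x3 uint8, red, green, blue), "intrinsics" (3x3 intrinsics, pixels), "k1" (the pictures are not rectified: a ray, as slopes to the right and down, at radius r is drawn at 1 + k1 r^2 times it, then the intrinsics apply), "rvec" (rotation vector, rad) and "tvec" (3), from world to camera coordinates, as OpenCV has them. Camera axes: x right, y down, z forward; pixel columns grow to the right and rows downward; lengths in m; the calibration is good to about 2 mm. A picture is of the moment at which its call begins. There is no depth.
- ticket.sign_off(): hands the job in; it is judged then, once.
The state is a dict: "t": time; "qpos": joint angles; "qvel": joint speeds; "joint_torque": joint torques, N m; "ee_pos": TCP position; "tcp_rot": TCP orientation; "force": force on the tool from outside, world axes, zero at the start; "moment": the same for the moment, N m; "finger_gap": finger opening in m; "grasp_force": force on a finger pad.
Only numpy, scipy, OpenCV 4.12 (cv2) and the standard library are available. Lean on these libraries where they do the work, as an engineer would, in place of code of your own. Each camera call takes 0.05 s, during which the arm holds its last target. There are 200 camera calls.

## Working session

There is one attempt and no reset: what is moved stays moved. The work goes in short steps, Python scripts to look and compute and a tool call to move; the robot and the scene stay as the last step left them, time stands still between calls to the robot, and variables do not carry over. Pictures are saved under pics/ and viewed, at most 14 in all, crops included, and the job is handed in when it is done.

Besides the shell and the picture viewer there is one more tool, called after "Call:" as name(argument=value, ...) on one line, values as JSON. servo_tool: Moves the arm, as the interface text tells. Its arguments: {"type":"object","properties":{"commands":{"type":"array","items":{"type":"array","items":{"type":"number"}}},"newtons":{"type":"number"}},"required":["commands"]}

```bash
mkdir -p pics; cat > h.py <<'E'
import numpy as np, cv2
from bench import manip, imaging, ticket
def cam(n):
    s=imaging.snapshot(n); return s
def save(s,f,crop=None,k=1):
    im=s["pixels"][:,:,::-1]
    if crop: x0,y0,x1,y1=crop; im=im[y0:y1,x0:x1]
    if k!=1: im=cv2.resize(im,None,fx=k,fy=k,interpolation=cv2.INTER_CUBIC)
    cv2.imwrite(f,im)
def px2w(s,u,v,z):
    K=np.array(s["intrinsics"]);R,_=cv2.Rodrigues(np.array(s["rvec"],float));t=np.array(s["tvec"],float)
    d=np.array([(u-K[0,2])/K[0,0],(v-K[1,2])/K[1,1]]);p=d.copy()
    for _ in range(20): p=d/(1+s["k1"]*(p@p))
    r=R.T@np.array([p[0],p[1],1]);c=-R.T@t
    return c+r*(z-c[2])/r[2]
def w2px(s,P):
    K=np.array(s["intrinsics"]);R,_=cv2.Rodrigues(np.array(s["rvec"],float));t=np.array(s["tvec"],float)
    q=(np.atleast_2d(P)@R.T)+t;p=q[:,:2]/q[:,2:];p=p*(1+s["k1"]*(p**2).sum(1))[:,None]
    return p*[K[0,0],K[1,1]]+[K[0,2],K[1,2]]
def st():
    o=manip.get_obs(); R,_=cv2.Rodrigues(np.array(o["tcp_rot"],float)); return o,R
E
python3 - <<'E'
from h import *
import pickle
o,R=st();print({k:np.round(v,3).tolist() for k,v in o.items()});print(R.round(3))
for n in("top","scene"):
    s=cam(n);pickle.dump(s,open(n+".pkl","wb"));save(s,f"pics/{n}0.png")
    Rm,_=cv2.Rodrigues(np.array(s["rvec"],float));print(n,(-Rm.T@np.array(s["tvec"])).round(3))
E
```

```text
{'t': 0.0, 'qpos': [1.24, 0.435, 0.025, 1.574, -0.012, 1.134, -0.075], 'qvel': [-0.002, 0.0, -0.001, 0.002, 0.002, 0.0, -0.0], 'joint_torque': [-0.001, -67.047, 1.025, -31.621, 0.016, 0.013, -0.0], 'ee_pos': [0.141, -0.608, 0.192], 'tcp_rot': [-3.12, -0.357, 0.001], 'force': [-0.524, 0.345, -0.295], 'moment': [-0.007, -0.03, 0.017], 'grasp_force': 0.0, 'finger_gap': 0.085}
[[ 0.974  0.226 -0.   ]
 [ 0.226 -0.974  0.001]
 [-0.    -0.002 -1.   ]]
top [0.397 0.064 0.943]
scene [1.254 0.442 0.65 ]
```

View pics/top0.png

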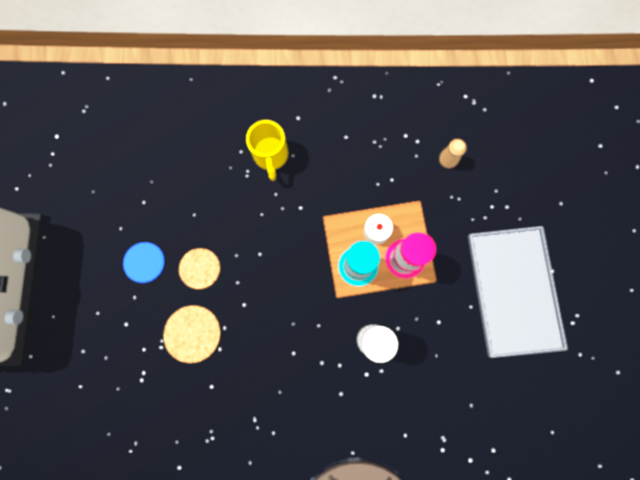

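View pics/scene0.png

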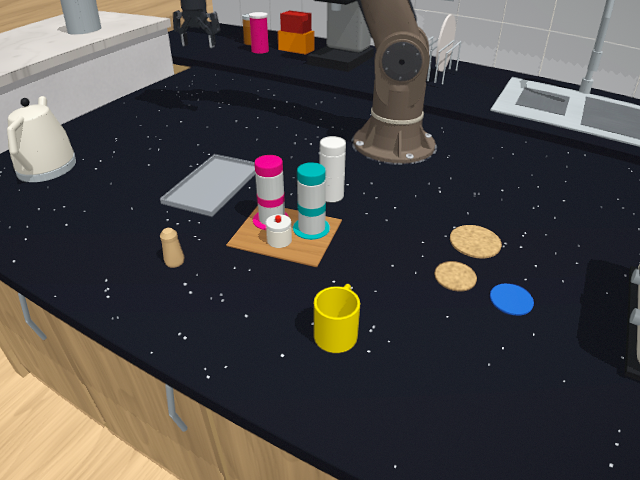

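The top view shows teal (359,257) on the teal mat, pink (415,252) on the pink mat and the tin at (379,228). The tray is at right around (517,291), the small cork coaster at (199,268), and a white lookalike stands at (378,344). Next I'll enlarge and measure by colour.

```bash
python3 - <<'E'
from h import *
import pickle
s=pickle.load(open("top.pkl","rb"))
save(s,"pics/c1.png",(310,190,460,300),5)
hsv=cv2.cvtColor(s["pixels"],cv2.COLOR_RGB2HSV)
def blob(lo,hi,roi):
    m=cv2.inRange(hsv,np.array(lo),np.array(hi));z=np.zeros_like(m);x0,y0,x1,y1=roi;z[y0:y1,x0:x1]=m[y0:y1,x0:x1]
    c=max(cv2.findContours(z,0,2)[0],key=cv2.contourArea);return c
c=blob((8,60,120),(28,255,255),(170,240,230,295));e=cv2.fitEllipse(c);print("coaster",e,px2w(s,*e[0],.004))
c=blob((0,0,150),(180,70,255),(455,215,590,370));r=cv2.minAreaRect(c);print("tray",r)
b=cv2.boxPoints(r);P=np.array([px2w(s,*q,.014) for q in b]);print(P.round(3),P.mean(0).round(4),np.linalg.norm(np.diff(P,axis=0),axis=1))
c=blob((5,60,90),(25,255,255),(310,190,450,310));h=cv2.convexHull(c);r=cv2.minAreaRect(h);b=cv2.boxPoints(r);P=np.array([px2w(s,*q,.006) for q in b]);print("board",b,P.round(3),np.linalg.norm(np.diff(P,axis=0),axis=1))
E
```

```text
coaster ((198.9234619140625, 268.1903381347656), (40.470375061035156, 42.24870681762695), 45.78096008300781) [0.49485731 0.33675632 0.004     ]
tray ((517.5833740234375, 291.5703430175781), (129.6842041015625, 78.02566528320312), 80.41705322265625)
[[ 0.574 -0.227  0.014]
 [ 0.603 -0.386  0.014]
 [ 0.345 -0.41   0.014]
 [ 0.316 -0.259  0.014]] [ 0.4593 -0.3205  0.014 ] [0.16140089 0.25960657 0.15358709]
board [[321.56863 215.34024]
 [423.32523 198.83916]
 [436.83273 282.13522]
 [335.07614 298.6363 ]] [[ 0.612  0.08   0.006]
 [ 0.651 -0.137  0.006]
 [ 0.473 -0.161  0.006]
 [ 0.435  0.049  0.006]] [0.22067214 0.17938068 0.21378752]
```

View pics/c1.png

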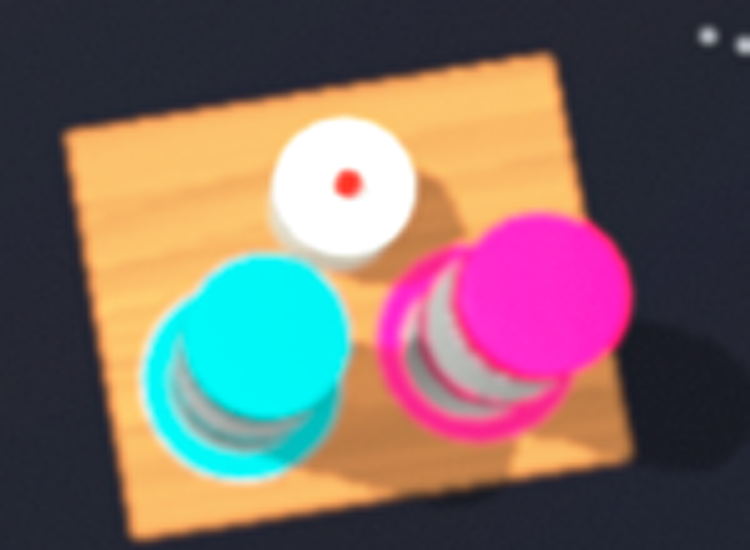

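```bash
cat > m.py <<'E'
from h import *
import pickle
s=pickle.load(open("top.pkl","rb"))
f=lambda x,y:((x+.5)/5-.5+310,(y+.5)/5-.5+190)
def p(n,x,y,z): P=px2w(s,*f(x,y),z);print(n,P.round(4));return P
T=p("teal can",268,336,.159);Pk=p("pink can",545,295,.159);S=p("tin lid",345,188,.058);p("knob",348,184,.07)
MT=p("mat teal",243,380,.009);MP=p("mat pink",478,342,.009)
print(np.linalg.norm(T-Pk),np.linalg.norm(MT-MP),"tin dist",np.linalg.norm(S[:2]-(T+Pk)[:2]/2))
B=[p("b",*c,.006) for c in((65,132),(553,52),(633,458),(133,540))]
print([np.linalg.norm(B[i]-B[i-1]).round(4) for i in range(4)],np.mean(B,0))
print("white",px2w(s,380,344,.15))
g=s["pixels"];save(s,"pics/c2.png",(455,215,580,370),3.8)
E
python3 m.py
```

```text
teal can [0.503  0.0029 0.159 ]
pink can [ 0.519  -0.0943  0.159 ]
tin lid [ 0.577  -0.0357  0.058 ]
knob [ 0.5762 -0.0356  0.07  ]
mat teal [0.5046 0.0017 0.009 ]
mat pink [ 0.522  -0.0963  0.009 ]
0.09850386349690095 0.09954701637873946 tin dist 0.06677073548044962
b [0.6105 0.0778 0.006 ]
b [ 0.6481 -0.1305  0.006 ]
b [ 0.4749 -0.16    0.006 ]
b [0.4375 0.0469 0.006 ]
[np.float64(0.1757), np.float64(0.2117), np.float64(0.1757), np.float64(0.2102)] [ 0.54273711 -0.04147171  0.006     ]
white [ 0.35337997 -0.0266071   0.15      ]
```

View pics/c2.png

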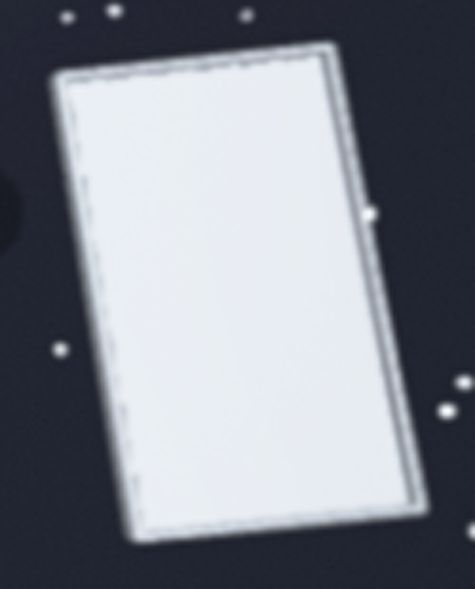

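```bash
cat >> h.py <<'E'
def sh(P,label=""):
    o,R=st();print(label,"shift cm",(R.T@(np.array(P)-np.array(o["ee_pos"]))*100).round(2))
E
python3 - <<'E'
from h import *
import pickle
s=pickle.load(open("top.pkl","rb"))
C=np.array([px2w(s,(x+.5)/3.8-.5+455,(y+.5)/3.8-.5+215,.014) for x,y in((52,74),(336,43),(428,512),(132,542))])
print(C.round(4),[np.linalg.norm(C[i]-C[i-1]).round(3) for i in range(4)]);c=C.mean(0)
d=(C[0]+C[1]-C[2]-C[3]);d/=np.linalg.norm(d);print("tray",c,d,"far",c+.06*d,"near",c-.06*d)
sh((.5205,-.0952,.192),"over pink")
E
```

```text
[[ 0.5736 -0.2271  0.014 ]
 [ 0.5928 -0.3807  0.014 ]
 [ 0.344  -0.4106  0.014 ]
 [ 0.3249 -0.2585  0.014 ]] [np.float64(0.251), np.float64(0.155), np.float64(0.251), np.float64(0.153)]
tray [ 0.45881655 -0.31921729  0.014     ] [0.99248514 0.12236526 0.        ] far [ 0.51836566 -0.31187537  0.014     ] near [ 0.39926744 -0.3265592   0.014     ]
over pink shift cm [ 48.56 -41.43   0.09]
```

The rows are not in the units I measure in: shifts go in shares of 80 cm and turns go in shares of 45 degrees. I convert before sending: 48.5 cm is 0.6063, -41.4 cm is -0.5175.

Call:
servo_tool(commands=[[8.0, 0.15, -0.125, -0.0375, 0, 0, 0], [8.0, 0.6063, -0.5175, -0.05, 0, 0, 0], [8.0, 0.6063, -0.5175, -0.05, 0, 0, 0], [8.0, 0.6063, -0.5175, -0.05, 0, 0, 0], [8.0, 0.6063, -0.5175, -0.05, 0, 0, 0], [8.0, 0.6063, -0.5175, -0.05, 0, 0, 0], [8.0, 0.6063, -0.5175, -0.05, 0, 0, 0], [8.0, 0.6063, -0.5175, -0.05, 0, 0, 0], [8.0, 0.6063, -0.5175, -0.05, 0, 0, 0], [8.0, 0.6063, -0.5175, -0.05, 0, 0, 0], [8.0, 0.6063, -0.5175, -0.05, 0, 0, 0], [8.0, 0.6063, -0.5175, -0.05, 0, 0, 0]])

```text
t: 1.3
ee_pos: [0.4974, -0.126, 0.2311]
tcp_rot: [3.121, 0.357, -0.0]
force: [1.2, -1.5, 0.3]
finger_gap: 0.0802
grasp_force: 0.0
```

Call:
servo_tool(commands=[[8.0, 0.02, -0.0438, 0, 0, 0, 0], [8.0, 0.02, -0.0438, 0, 0, 0, 0], [8.0, 0.02, -0.0438, 0, 0, 0, 0]])

```text
t: 1.6
ee_pos: [0.5043, -0.0891, 0.2307]
tcp_rot: [-3.121, -0.361, 0.001]
force: [-0.1, -0.8, -0.0]
finger_gap: 0.0797
grasp_force: 0.0
```

```bash
python3 - <<'E'
from h import *
sh((.5205,-.0952,.105));s=cam("wrist");save(s,"pics/w1.png")
sh((.5205,-.0952,.105))
for q in((.5205,-.0952,.159),(.504,.0025,.159)): print(w2px(s,q))
E
```

```text
shift cm [ 1.45  0.96 12.57]
 shift cm [ 1.51  0.83 12.57]
[[332.96102269 219.43920118]]
[[176.31137338 210.07393124]]
```

View pics/w1.png

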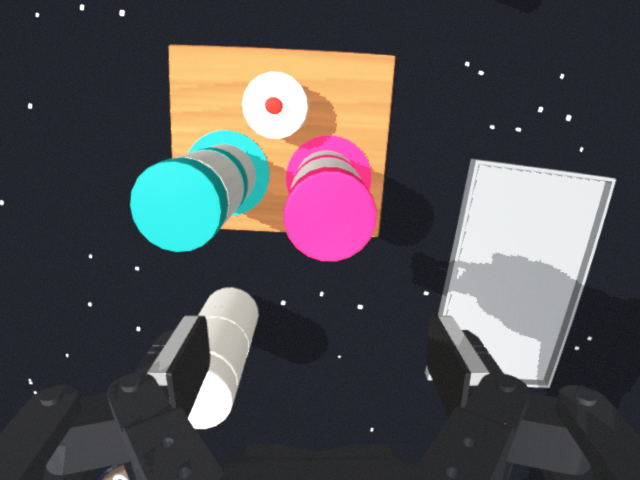

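The wrist view shows the pink lid at (330,215), the teal lid at (179,206) and the tin knob at (274,106). I'll cross-check these against the top-view positions.

```bash
python3 - <<'E'
from h import *
s=cam("wrist")
print("pink",px2w(s,330.5,215,.159),"teal",px2w(s,179,205.5,.159),"knob",px2w(s,274,105.5,.07),"lid",px2w(s,275,105,.058))
print("mats edges pink L/R",px2w(s,285.5,178,.009),px2w(s,371.5,175,.009))
sh((.5225,-.0945,.105))
E
```

```text
pink [ 0.52265549 -0.09448875  0.159     ] teal [ 5.0728199e-01 -2.4020748e-04  1.5900000e-01] knob [ 0.57893627 -0.03765394  0.07      ] lid [ 0.57946072 -0.03713079  0.058     ]
mats edges pink L/R [ 0.51455735 -0.05580863  0.009     ] [ 0.53642533 -0.13683363  0.009     ]
 shift cm [ 1.75  0.73 12.58]
```

In the tool's units: 12.4 cm is 0.155, 1.7 cm is 0.0213.

Call:
servo_tool(commands=[[8.0, 0.0213, 0.0094, 0, 0, 0, 0], [8.0, 0.0213, 0.0094, 0.05, 0, 0, 0], [8.0, 0.0213, 0.0094, 0.0875, 0, 0, 0], [8.0, 0.0213, 0.0094, 0.125, 0, 0, 0], [8.0, 0.0213, 0.0094, 0.155, 0, 0, 0], [8.0, 0.0213, 0.0094, 0.155, 0, 0, 0], [5.0, 0.0213, 0.0094, 0.155, 0, 0, 0], [5.0, 0.0213, 0.0094, 0.155, 0, 0, 0], [5.0, 0.0213, 0.0094, 0.155, 0, 0, 0], [5.0, 0.0213, 0.0094, 0.155, 0, 0, 0], [5.0, 0.0213, 0.0094, 0.155, 0, 0, 0], [5.0, 0.0213, 0.0094, 0.155, 0, 0, 0]], newtons=40)

```text
t: 2.9
ee_pos: [0.5239, -0.0938, 0.1087]
tcp_rot: [3.12, 0.356, 0.004]
force: [-0.2, 0.2, 6.8]
finger_gap: 0.0578
grasp_force: 44.0
```

```bash
python3 - <<'E'
from h import *
o,_=st();p=np.array(o["ee_pos"]);print(p,o["finger_gap"],o["grasp_force"],o["force"]);sh((.5184,-.3119,p[2]-.004),"to tray far")
E
```

```text
[ 0.5239373  -0.09382775  0.10871441] 0.05775499354129123 43.97981822490692 [-0.24509454  0.20820951  6.79365991]
to tray far shift cm [-5.46 21.12  0.42]
```

In the tool's units: 21.1 cm is 0.2638, 19 cm is 0.2375.

Call:
servo_tool(commands=[[5.0, 0, 0, -0.0375, 0, 0, 0], [5.0, 0, 0, -0.075, 0, 0, 0], [5.0, -0.015, 0.05, -0.075, 0, 0, 0], [5.0, -0.0275, 0.1, -0.075, 0, 0, 0], [5.0, -0.04, 0.15, -0.075, 0, 0, 0], [5.0, -0.0525, 0.2, -0.075, 0, 0, 0], [5.0, -0.0625, 0.2375, -0.075, 0, 0, 0], [5.0, -0.0675, 0.2638, -0.075, 0, 0, 0], [5.0, -0.0675, 0.2638, -0.0375, 0, 0, 0], [5.0, -0.0675, 0.2638, -0.0125, 0, 0, 0], [5.0, -0.0675, 0.2638, 0.0025, 0, 0, 0], [5.0, -0.0675, 0.2638, 0.0025, 0, 0, 0]])

```text
t: 4.1
ee_pos: [0.5171, -0.3103, 0.104]
tcp_rot: [-3.119, -0.358, 0.003]
force: [-0.8, -0.4, -3.5]
finger_gap: 0.0575
grasp_force: 47.3
```

```bash
python3 - <<'E'
from h import *
o,_=st();p=np.array(o["ee_pos"]);print(p,o["finger_gap"],o["grasp_force"],o["force"]);sh((.5184,-.3119,.1087-.006),"to tray far")
E
```

```text
[ 0.51705222 -0.31032376  0.10395486] 0.05753260674550493 47.3010778427124 [-0.75881465 -0.36546692 -3.46894133]
to tray far shift cm [0.1  0.18 0.12]
```

In the tool's units: 0.2 cm is 0.0025, 0.15 cm is 0.0019.

Call:
servo_tool(commands=[[5.0, 0, 0, 0.0013, 0, 0, 0], [5.0, 0, 0, 0.0019, 0, 0, 0], [5.0, 0, 0, 0.0025, 0, 0, 0], [5.0, 0, 0, 0.0025, 0, 0, 0]])

```text
t: 4.5
ee_pos: [0.518, -0.3114, 0.1035]
tcp_rot: [3.121, 0.357, 0.001]
force: [0.9, -0.5, -4.3]
finger_gap: 0.0576
grasp_force: 47.3
```

In the tool's units: 0.2 cm is 0.0025, 0.1 cm is 0.0013.

Call:
servo_tool(commands=[[5.0, 0, 0, 0.0013, 0, 0, 0], [5.0, 0, 0, 0.0025, 0, 0, 0], [5.0, 0, 0, 0.0025, 0, 0, 0]])

```text
t: 4.8
ee_pos: [0.5184, -0.3114, 0.1022]
tcp_rot: [3.12, 0.357, 0.002]
force: [-2.5, 0.1, 4.8]
finger_gap: 0.0578
grasp_force: 48.2
```

In the tool's units: -12 cm is -0.15, -11 cm is -0.1375.

Call:
servo_tool(commands=[[6.5, 0, 0, -0.0013, 0, 0, 0], [8.0, 0, 0, -0.0013, 0, 0, 0], [8.0, 0, 0, -0.0013, 0, 0, 0], [8.0, 0, 0, -0.0013, 0, 0, 0], [8.0, 0, 0, -0.0375, 0, 0, 0], [8.0, 0, 0, -0.0875, 0, 0, 0], [8.0, 0, 0, -0.1375, 0, 0, 0], [8.0, 0, 0, -0.15, 0, 0, 0]])

```text
t: 5.6
ee_pos: [0.52, -0.3121, 0.2259]
tcp_rot: [3.117, 0.356, 0.009]
force: [0.2, -0.8, 0.3]
finger_gap: 0.0799
grasp_force: 0.0
```

```bash
python3 - <<'E'
from h import *
sh((.507,.0005,.23),"teal");s=cam("top");save(s,"pics/t2.png",(300,180,580,370),2.8)
import pickle;pickle.dump(s,open("top2.pkl","wb"))
E
```

```text
teal shift cm [  5.79 -30.74  -0.52]
```

View pics/t2.png

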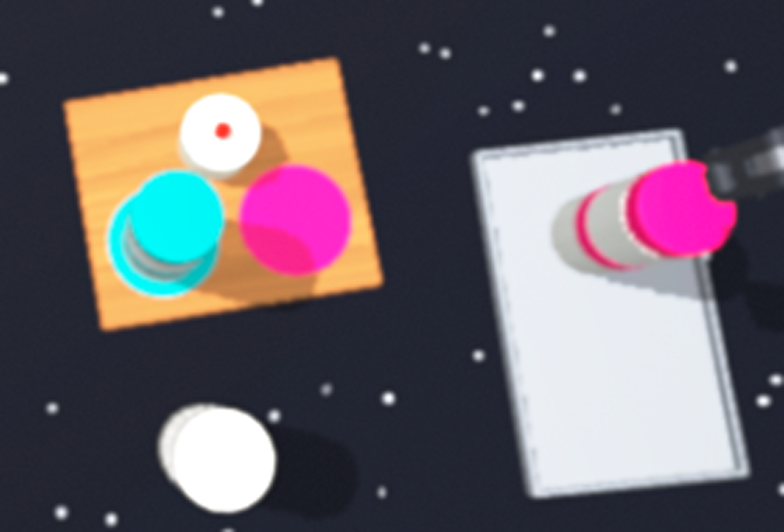

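Pink stands upright in the tray, and its bare mat is visible at crop (295,220), full-frame (405,258). Next is teal.

In the tool's units: -30.7 cm is -0.3838, -28 cm is -0.35.

Call:
servo_tool(commands=[[8.0, 0.0113, -0.0563, -0.0063, 0, 0, 0], [8.0, 0.0225, -0.1163, -0.0063, 0, 0, 0], [8.0, 0.0338, -0.175, -0.0063, 0, 0, 0], [8.0, 0.045, -0.235, -0.0063, 0, 0, 0], [8.0, 0.0563, -0.2938, -0.0063, 0, 0, 0], [8.0, 0.0663, -0.35, -0.0063, 0, 0, 0], [8.0, 0.0725, -0.3838, -0.0063, 0, 0, 0], [8.0, 0.0725, -0.3838, -0.0063, 0, 0, 0], [8.0, 0.0725, -0.3838, -0.0063, 0, 0, 0]])

```text
t: 6.55
ee_pos: [0.5044, 0.0011, 0.225]
tcp_rot: [3.121, 0.359, -0.003]
force: [0.2, 0.2, -0.5]
finger_gap: 0.0799
grasp_force: 0.0
```

```bash
python3 - <<'E'
from h import *
import pickle
s=cam("wrist");o,R=st();print(o["ee_pos"])
hsv=cv2.cvtColor(s["pixels"],cv2.COLOR_RGB2HSV)
save(s,"pics/w2.png")
s2=pickle.load(open("top2.pkl","rb"));h2=cv2.cvtColor(s2["pixels"],cv2.COLOR_RGB2HSV)
def mat(s,h,lo,hi,roi,z=.009):
    m=cv2.inRange(h,np.array(lo),np.array(hi));k=np.zeros_like(m);x0,y0,x1,y1=roi;k[y0:y1,x0:x1]=m[y0:y1,x0:x1]
    c=max(cv2.findContours(k,0,2)[0],key=cv2.contourArea);e=cv2.fitEllipse(c);print(e,px2w(s,*e[0],z).round(4))
mat(s2,h2,(145,120,100),(175,255,255),(370,225,440,290))
mat(s,hsv,(145,120,100),(175,255,255),(0,0,640,480))
sh((.507,.0005,.108),"teal")
E
```

```text
[5.04566189e-01 3.79574676e-05 2.25118368e-01]
((405.0316467285156, 258.1583251953125), (38.58986282348633, 39.77853012084961), 119.24565887451172) [ 0.5217 -0.096   0.009 ]
((417.1250305175781, 199.5322265625), (80.8284683227539, 85.88490295410156), 50.79166793823242) [ 0.5246 -0.0942  0.009 ]
teal shift cm [2.700e-01 1.000e-02 1.171e+01]
```

View pics/w2.png

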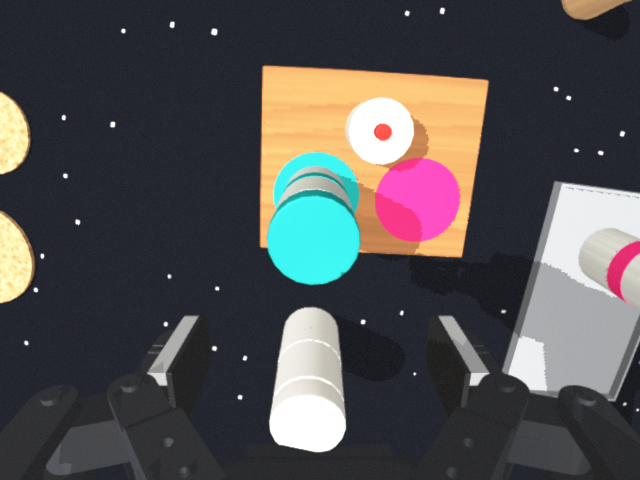

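```bash
python3 - <<'E'
from h import *
s=cam("wrist")
hsv=cv2.cvtColor(s["pixels"],cv2.COLOR_RGB2HSV)
m=cv2.inRange(hsv,np.array((80,100,100)),np.array((100,255,255)));m[:192]=0
c=max(cv2.findContours(m,0,2)[0],key=cv2.contourArea);e=cv2.fitEllipse(c);print(e,px2w(s,*e[0],.159))
print(px2w(s,313.5,237.5,.159),"mat edges",px2w(s,274,190,.009),px2w(s,358.5,194,.009),"top",px2w(s,316,152,.009))
print(px2w(s,382,131,.07))
P=px2w(s,313.5,237.5,.159);P[2]=.108;sh(P)
E
```

```text
((312.5426025390625, 236.2333221435547), (91.89508056640625, 98.77481079101562), 30.979808807373047) [0.50867178 0.00425516 0.159     ]
[0.50800257 0.00349052 0.159     ] mat edges [0.50196505 0.04299499 0.009     ] [ 0.51664258 -0.03790563  0.009     ] top [0.54651773 0.01141158 0.009     ]
[ 0.57972199 -0.03479146  0.07      ]
 shift cm [ 0.43 -0.31 11.73]
```

In the tool's units: 11.6 cm is 0.145, -0.25 cm is -0.0031.

Call:
servo_tool(commands=[[8.0, 0.0031, -0.0031, 0, 0, 0, 0], [8.0, 0.0031, -0.0031, 0.05, 0, 0, 0], [8.0, 0.0031, -0.0031, 0.1, 0, 0, 0], [8.0, 0.0031, -0.0031, 0.1375, 0, 0, 0], [8.0, 0.0031, -0.0031, 0.145, 0, 0, 0], [8.0, 0.0031, -0.0031, 0.145, 0, 0, 0], [5.0, 0.0031, -0.0031, 0.145, 0, 0, 0], [5.0, 0.0031, -0.0031, 0.145, 0, 0, 0], [5.0, 0.0031, -0.0031, 0.145, 0, 0, 0], [5.0, 0.0031, -0.0031, 0.145, 0, 0, 0], [5.0, 0.0031, -0.0031, 0.145, 0, 0, 0], [5.0, 0.0031, -0.0031, 0.145, 0, 0, 0]])

```text
t: 7.85
ee_pos: [0.5086, 0.0043, 0.1123]
tcp_rot: [3.121, 0.357, 0.006]
force: [-1.7, 0.9, 6.1]
finger_gap: 0.0573
grasp_force: 41.4
```

```bash
python3 - <<'E'
from h import *
o,_=st();p=np.array(o["ee_pos"]);print(p,o["finger_gap"],o["grasp_force"],o["force"]);sh((.3993,-.3266,p[2]-.004),"to tray near")
E
```

```text
[0.50857539 0.00425498 0.11232414] 0.057251686729778435 41.38429641723633 [-1.71512446  0.92628669  6.14663618]
to tray near shift cm [-18.11  29.76   0.35]
```

In the tool's units: 29.8 cm is 0.3725, 28 cm is 0.35.

Call:
servo_tool(commands=[[5.0, 0, 0, -0.0375, 0, 0, 0], [5.0, 0, 0, -0.075, 0, 0, 0], [5.0, -0.0188, 0.05, -0.075, 0, 0, 0], [5.0, -0.05, 0.1, -0.075, 0, 0, 0], [5.0, -0.0813, 0.15, -0.075, 0, 0, 0], [5.0, -0.1125, 0.2, -0.075, 0, 0, 0], [5.0, -0.1438, 0.25, -0.075, 0, 0, 0], [5.0, -0.175, 0.3, -0.075, 0, 0, 0], [5.0, -0.2063, 0.35, -0.075, 0, 0, 0], [5.0, -0.2263, 0.3725, -0.075, 0, 0, 0], [5.0, -0.2263, 0.3725, -0.05, 0, 0, 0], [5.0, -0.2263, 0.3725, -0.025, 0, 0, 0]])

```text
t: 9.05
ee_pos: [0.398, -0.329, 0.1312]
tcp_rot: [3.119, 0.352, 0.004]
force: [1.2, 0.2, -4.6]
finger_gap: 0.0573
grasp_force: 44.5
```

In the tool's units: 2.2 cm is 0.0275, 1.9 cm is 0.0238.

Call:
servo_tool(commands=[[5.0, 0, 0, 0.0125, 0, 0, 0], [5.0, 0, 0, 0.0238, 0, 0, 0], [5.0, 0, 0, 0.0275, 0, 0, 0], [5.0, 0, 0, 0.0275, 0, 0, 0]])

```text
t: 9.45
ee_pos: [0.398, -0.3271, 0.1083]
tcp_rot: [3.121, 0.358, 0.0]
force: [0.1, 0.3, -2.8]
finger_gap: 0.0574
grasp_force: 44.5
```

```bash
python3 - <<'E'
from h import *
sh((.3993,-.3266,.1123-.006),"to tray near")
E
```

```text
to tray near shift cm [ 0.14 -0.02  0.2 ]
```

In the tool's units: 0.3 cm is 0.0038, 0.2 cm is 0.0025.

Call:
servo_tool(commands=[[5.0, 0, 0, 0.0013, 0, 0, 0], [5.0, 0, 0, 0.0025, 0, 0, 0], [5.0, 0, 0, 0.0038, 0, 0, 0], [5.0, 0, 0, 0.0038, 0, 0, 0]])

```text
t: 9.85
ee_pos: [0.3988, -0.3274, 0.1064]
tcp_rot: [3.12, 0.357, 0.003]
force: [-1.6, 1.2, 8.5]
finger_gap: 0.0571
grasp_force: 45.7
```

In the tool's units: -8.5 cm is -0.1063, -7 cm is -0.0875.

Call:
servo_tool(commands=[[6.5, 0, 0, -0.0013, 0, 0, 0], [8.0, 0, 0, -0.0013, 0, 0, 0], [8.0, 0, 0, -0.0013, 0, 0, 0], [8.0, 0, 0, -0.0013, 0, 0, 0], [8.0, 0, 0, -0.0375, 0, 0, 0], [8.0, 0, 0, -0.0875, 0, 0, 0], [8.0, 0, 0, -0.1063, 0, 0, 0], [8.0, 0, 0, -0.1063, 0, 0, 0]])

```text
t: 10.65
ee_pos: [0.3992, -0.3282, 0.1926]
tcp_rot: [3.118, 0.356, 0.005]
force: [1.0, -0.2, -1.1]
finger_gap: 0.0798
grasp_force: 0.0
```

```bash
python3 - <<'E'
from h import *
sh((.578,-.036,.19),"tin")
E
```

```text
tin shift cm [ 24.01 -24.43   0.24]
```

In the tool's units: -24.4 cm is -0.305, 24 cm is 0.3.

Call:
servo_tool(commands=[[8.0, 0.0063, -0.0563, 0, 0, 0, 0], [8.0, 0.0375, -0.1063, 0, 0, 0, 0], [8.0, 0.0813, -0.15, 0, 0, 0, 0], [8.0, 0.125, -0.1938, 0, 0, 0, 0], [8.0, 0.175, -0.2313, 0, 0, 0, 0], [8.0, 0.225, -0.2625, 0, 0, 0, 0], [8.0, 0.275, -0.2938, 0, 0, 0, 0], [8.0, 0.3, -0.305, 0, 0, 0, 0], [8.0, 0.3, -0.305, 0, 0, 0, 0], [8.0, 0.3, -0.305, 0, 0, 0, 0], [8.0, 0.3, -0.305, 0, 0, 0, 0]])

```text
t: 11.75
ee_pos: [0.5754, -0.0367, 0.1893]
tcp_rot: [3.121, 0.355, -0.003]
force: [-0.3, -0.4, 0.2]
finger_gap: 0.0798
grasp_force: 0.0
```

```bash
python3 - <<'E'
from h import *
import pickle
s=cam("wrist");save(s,"pics/w3.png");pickle.dump(s,open("w3.pkl","wb"));sh((.578,-.036,.025),"tin")
t=cam("top");pickle.dump(t,open("top3.pkl","wb"))
def mat(s,lo,hi,roi,z=.009):
    h=cv2.cvtColor(s["pixels"],cv2.COLOR_RGB2HSV)
    m=cv2.inRange(h,np.array(lo),np.array(hi));k=np.zeros_like(m);x0,y0,x1,y1=roi;k[y0:y1,x0:x1]=m[y0:y1,x0:x1]
    c=max(cv2.findContours(k,0,2)[0],key=cv2.contourArea);e=cv2.fitEllipse(cv2.convexHull(c));print(e,px2w(s,*e[0],z).round(4))
for n,q,roi in(("wrist",s,(0,0,640,480)),("top",t,(330,225,440,290))):
    print(n);mat(q,(145,120,100),(175,255,255),roi);mat(q,(80,100,100),(100,255,255),roi)
mat(s,(0,180,100),(8,255,255),(0,0,640,480),.07)
E
```

```text
tin shift cm [ 0.27 -0.03 16.47]
wrist
((365.67620849609375, 269.7903747558594), (82.8431167602539, 88.93162536621094), 75.97088623046875) [ 0.5252 -0.0944  0.009 ]
((259.696044921875, 264.95050048828125), (82.62039184570312, 89.04835510253906), 106.98185729980469) [0.5077 0.0034 0.009 ]
top
((404.9261169433594, 258.21478271484375), (39.09674072265625, 40.37995529174805), 133.93699645996094) [ 0.5216 -0.0958  0.009 ]
((357.97772216796875, 265.8814392089844), (38.403865814208984, 38.730308532714844), 112.23260498046875) [0.504  0.0021 0.009 ]
((317.2659606933594, 211.79676818847656), (10.019258499145508, 13.76550579071045), 105.04098510742188) [ 0.5832 -0.0345  0.07  ]
```

View pics/w3.png

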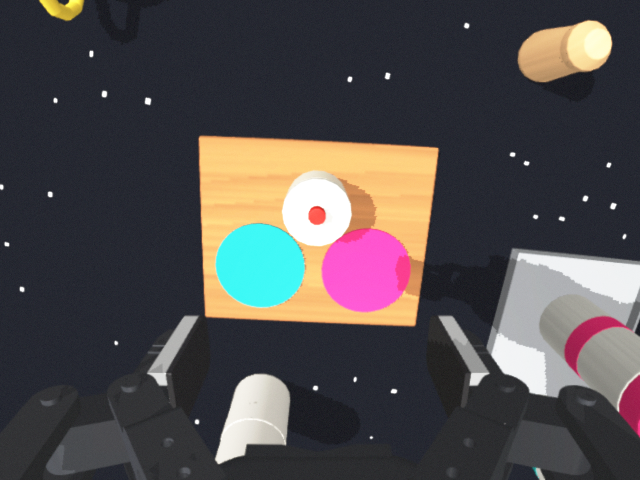

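Both mats are bare, and the tin knob is at (317,215), centred between the fingers. Now I'll grasp it.

In the tool's units: 16.5 cm is 0.2063, 0.35 cm is 0.0044.

Call:
servo_tool(commands=[[8.0, 0.0044, -0.0006, 0.0375, 0, 0, 0], [8.0, 0.0044, -0.0006, 0.0875, 0, 0, 0], [8.0, 0.0044, -0.0006, 0.1375, 0, 0, 0], [8.0, 0.0044, -0.0006, 0.1875, 0, 0, 0], [8.0, 0.0044, -0.0006, 0.2063, 0, 0, 0], [8.0, 0.0044, -0.0006, 0.2063, 0, 0, 0], [4.5, 0.0044, -0.0006, 0.2063, 0, 0, 0], [4.5, 0.0044, -0.0006, 0.2063, 0, 0, 0], [4.5, 0.0044, -0.0006, 0.2063, 0, 0, 0], [4.5, 0.0044, -0.0006, 0.2063, 0, 0, 0], [4.5, 0.0044, -0.0006, 0.2063, 0, 0, 0], [4.5, 0.0044, -0.0006, 0.2063, 0, 0, 0]])

```text
t: 13.05
ee_pos: [0.5799, -0.0341, 0.0253]
tcp_rot: [3.121, 0.357, 0.001]
force: [-0.3, -0.6, 0.7]
finger_gap: 0.0453
grasp_force: 0.0
```

```bash
python3 - <<'E'
from h import *
o,_=st();p=np.array(o["ee_pos"]);print(p,o["finger_gap"],o["grasp_force"],o["force"]);sh((.495,.336,p[2]),"coaster")
E
```

```text
[ 0.57992983 -0.03409095  0.02534052] 0.045252561622067394 0.0 [-0.26005042 -0.6292817   0.6720119 ]
coaster shift cm [ 8.000e-02 -3.797e+01 -1.000e-02]
```

The gap closed to 45 mm with no grip force, so I'll look.

```bash
python3 - <<'E'
from h import *
s=cam("top");a=s["pixels"][190:300,310:460,::-1];w=cam("wrist");b=w["pixels"][:,:,::-1]
cv2.imwrite("pics/m1.png",np.hstack([cv2.resize(a,(400,293),interpolation=2),cv2.resize(b,(391,293))]))
E
```

```text
(no output)
```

View pics/m1.png

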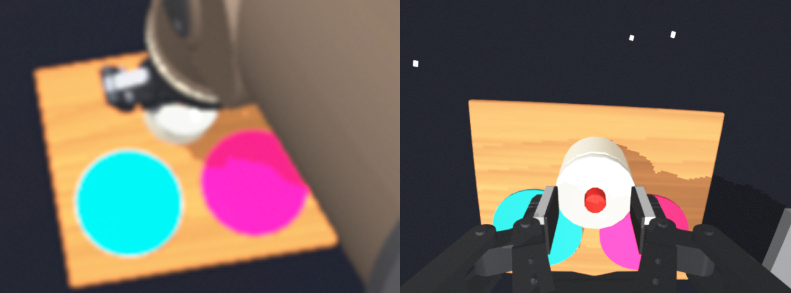

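```bash
python3 - <<'E'
from h import *
w=cam("wrist");save(w,"pics/m2.png",(200,180,440,440),2.2)
o,R=st();print(o["ee_pos"],o["finger_gap"],px2w(w,319,328,.07),w2px(w,[o["ee_pos"],np.array(o["ee_pos"])+[0,0,.045]]))
E
```

```text
[ 0.57980312 -0.03403475  0.02507581] 0.045206231156445 [ 0.58242576 -0.03402597  0.07      ] [[317.5326338  286.02054947]
 [317.42267467 334.1895262 ]]
```

View pics/m2.png

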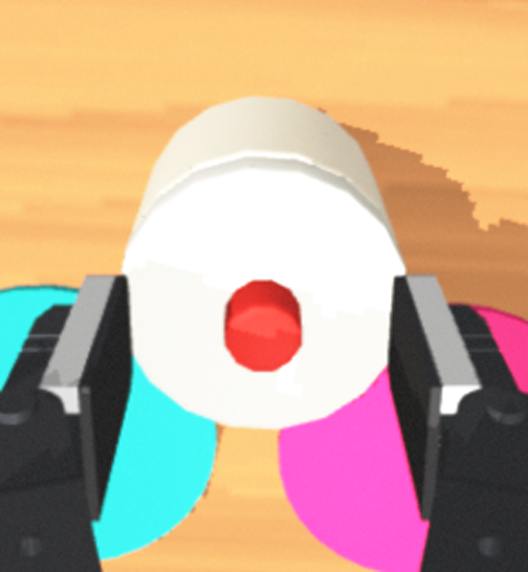

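```bash
python3 - <<'E'
from h import *
w=cam("wrist");o,R=st();p=np.array(o["ee_pos"])
for dz in(0,-.019,-.038):
  for dx in(-.011,.011):
    print(dz,dx,[((w2px(w,p+R@[dx,y,dz])[0]-[200,180])*2.2).round(0).tolist() for y in(-.027,-.0226,.0226,.027)])
print("tin base rim",[((w2px(w,[.58+a,-.034+b,z])[0]-[200,180])*2.2).round() for a,b,z in((.027,0,.006),(.027,0,.058),(-.027,0,.058),(0,.027,.058),(0,-.027,.058))])
E
```

```text
0 -0.011 [[136.0, 279.0], [156.0, 279.0], [361.0, 279.0], [381.0, 279.0]]
0 0.011 [[131.0, 185.0], [152.0, 185.0], [365.0, 185.0], [386.0, 185.0]]
-0.019 -0.011 [[124.0, 321.0], [146.0, 321.0], [372.0, 321.0], [393.0, 321.0]]
-0.019 0.011 [[118.0, 220.0], [141.0, 220.0], [376.0, 220.0], [399.0, 220.0]]
-0.038 -0.011 [[109.0, 373.0], [133.0, 373.0], [384.0, 373.0], [408.0, 373.0]]
-0.038 0.011 [[102.0, 262.0], [127.0, 262.0], [390.0, 262.0], [415.0, 262.0]]
tin base rim [array([286.,  92.]), array([294., 168.]), array([227., 427.]), array([112., 274.]), array([402., 334.])]
```

```bash
python3 - <<'E'
from h import *
t=cam("top");o,R=st();p=np.array(o["ee_pos"])
f=lambda P:((w2px(t,P)[0]-[310,190])*5).round().tolist()
for dz in(0,-.02,-.04,-.06): print(dz,[f(p+R@[0,y,dz]) for y in(-.04,-.0226,.0226,.04)])
print("lid",f([.579,-.035,.058]));save(t,"pics/m3.png",(310,190,460,300),5)
s=cam("scene");print(w2px(s,[[.579,-.035,.03],p]));save(s,"pics/m4.png",(190,140,390,290),4)
E
```

```text
0 [[236.0, 215.0], [277.0, 206.0], [383.0, 184.0], [424.0, 175.0]]
-0.02 [[239.0, 206.0], [281.0, 197.0], [389.0, 174.0], [431.0, 165.0]]
-0.04 [[243.0, 197.0], [285.0, 187.0], [396.0, 164.0], [439.0, 155.0]]
-0.06 [[246.0, 187.0], [290.0, 177.0], [403.0, 153.0], [447.0, 144.0]]
lid [341.0, 181.0]
[[279.0769932  231.31262913]
 [279.35058204 233.47049098]]
```

View pics/m4.png

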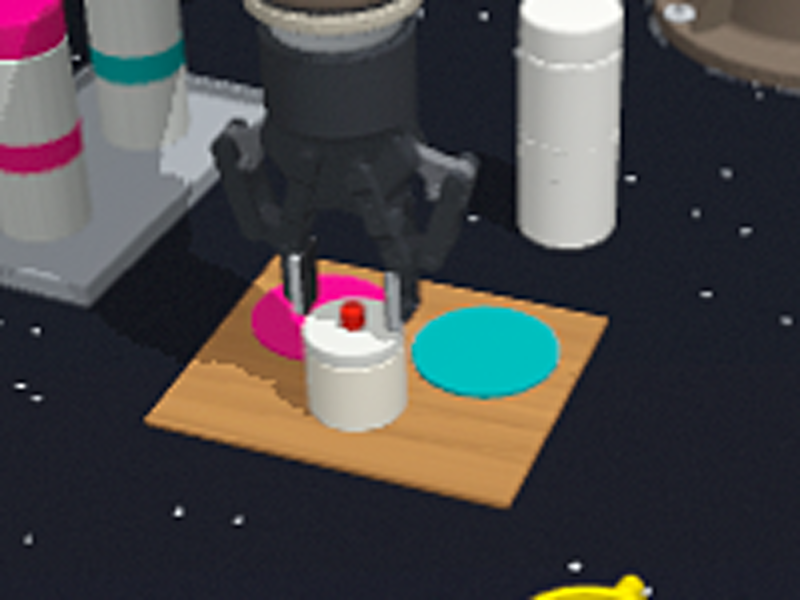

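```bash
python3 - <<'E'
from h import *
w=cam("wrist");s=cam("scene");o,R=st();p=np.array(o["ee_pos"])
for a,b in(((393,275),(297,313)),((128,275),(402,330))):
    ua=(200+a[0]/2.2,180+a[1]/2.2);ub=(190+b[0]/4,140+b[1]/4)
    r=min((np.linalg.norm(px2w(w,*ua,z)-px2w(s,*ub,z)),z) for z in np.arange(0,.12,.002))
    P=(px2w(w,*ua,r[1])+px2w(s,*ub,r[1]))/2;print(r,P.round(4),"tool",(R.T@(P-p)).round(4))
print("knob", px2w(w,319,328,.07),px2w(s,190+352/4,140+312/4,.068))
E
```

```text
(np.float64(0.00475926831687452), np.float64(0.07)) [ 0.5981 -0.0546  0.07  ] tool [ 0.0132  0.0242 -0.045 ]
(np.float64(0.007241751288551478), np.float64(0.064)) [ 0.581  -0.0075  0.064 ] tool [ 0.0071 -0.0256 -0.039 ]
knob [ 0.58244956 -0.03400345  0.07      ] [ 0.58245379 -0.03334662  0.068     ]
```

Triangulation shows the real fingertips at z≈0.065, about 40 mm short of the reported TCP, so the fingers closed just above the lid. I'll open and go about 35 mm lower in steps, watching the force.

In the tool's units: 2 cm is 0.025, 1.4 cm is 0.0175.

Call:
servo_tool(commands=[[8.0, 0.0013, 0, 0, 0, 0, 0], [8.0, 0.0013, 0, 0, 0, 0, 0], [8.0, 0.0013, 0, 0, 0, 0, 0], [8.0, 0.0013, 0, 0, 0, 0, 0], [8.0, 0.0013, 0, 0.0088, 0, 0, 0], [8.0, 0.0013, 0, 0.0175, 0, 0, 0], [8.0, 0.0013, 0, 0.025, 0, 0, 0], [8.0, 0.0013, 0, 0.025, 0, 0, 0]])

```text
t: 14.25
ee_pos: [0.5798, -0.0339, 0.0037]
tcp_rot: [-3.121, -0.357, 0.003]
force: [0.4, 0.0, -0.8]
finger_gap: 0.08
grasp_force: 0.0
```

```bash
python3 - <<'E'
from h import *
s=cam("scene");a=s["pixels"][150:270,220:340,::-1];w=cam("wrist");b=w["pixels"][160:480,100:540,::-1]
cv2.imwrite("pics/m5.png",np.hstack([cv2.resize(a,(360,360),interpolation=2),cv2.resize(b,(440,360))]))
E
```

```text
(no output)
```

View pics/m5.png

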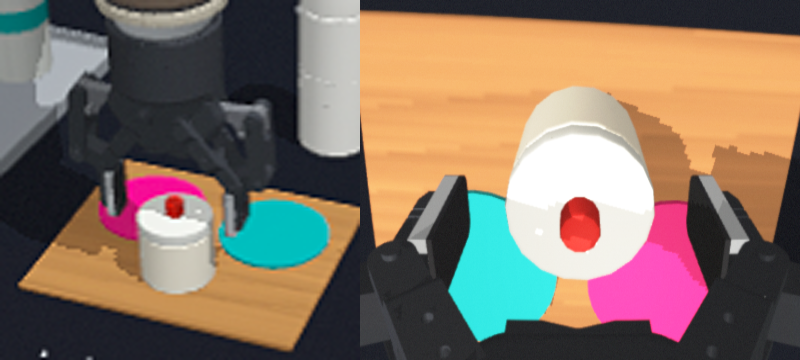

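The open fingertips are now about level with the lid, and the knob has good clearance to the hub. I'll go 2 cm lower and close.

In the tool's units: 2 cm is 0.025, 1.4 cm is 0.0175.

Call:
servo_tool(commands=[[8.0, 0, 0, 0.0088, 0, 0, 0], [8.0, 0, 0, 0.0175, 0, 0, 0], [8.0, 0, 0, 0.025, 0, 0, 0], [8.0, 0, 0, 0.025, 0, 0, 0], [4.0, 0, 0, 0.025, 0, 0, 0], [4.0, 0, 0, 0.025, 0, 0, 0], [4.0, 0, 0, 0.025, 0, 0, 0], [4.0, 0, 0, 0.025, 0, 0, 0], [4.0, 0, 0, 0.025, 0, 0, 0], [4.0, 0, 0, 0.025, 0, 0, 0]])

```text
t: 15.35
ee_pos: [0.5811, -0.0339, -0.0146]
tcp_rot: [3.121, 0.357, 0.001]
force: [-0.7, 0.1, 5.2]
finger_gap: 0.0529
grasp_force: 42.6
```

```bash
python3 - <<'E'
from h import *
s=cam("scene");o,_=st();print(o["ee_pos"],o["finger_gap"],o["grasp_force"],o["force"])
sh((.495,.336,0),"coaster")
w=cam("wrist");a=s["pixels"][150:270,220:340,::-1];b=w["pixels"][160:480,100:540,::-1]
cv2.imwrite("pics/m6.png",np.hstack([cv2.resize(a,(360,360),interpolation=2),cv2.resize(b,(440,360))]))
E
```

```text
[ 0.58106593 -0.03386075 -0.01457199] 0.05275395755291363 42.57639706134796 [-0.93064802 -1.21472754  5.93547444]
coaster shift cm [ -0.04 -37.97  -1.47]
```

```bash
python3 - <<'E'
from h import *
import pickle
def mat(s,lo,hi,roi,z):
    h=cv2.cvtColor(s["pixels"],cv2.COLOR_RGB2HSV)
    m=cv2.inRange(h,np.array(lo),np.array(hi));k=np.zeros_like(m);x0,y0,x1,y1=roi;k[y0:y1,x0:x1]=m[y0:y1,x0:x1]
    c=max(cv2.findContours(k,0,2)[0],key=cv2.contourArea);e=cv2.fitEllipse(cv2.convexHull(c));print(e,px2w(s,*e[0],z).round(4))
s=pickle.load(open("scene.pkl","rb"))
mat(s,(5,50,90),(28,255,255),(425,257,490,298),.004)
mat(s,(0,180,120),(6,255,255),(265,205,290,225),.067)
n=cam("scene");print("teal mat");mat(n,(80,100,80),(100,255,255),(280,205,345,245),.009)
E
```

```text
((455.3072204589844, 275.69091796875), (28.999889373779297, 42.9649772644043), 104.81266784667969) [0.4992 0.3372 0.004 ]
((277.5, 218.5), (5.830951690673828, 5.830951690673828), 0.0) [ 0.5833 -0.0341  0.067 ]
teal mat
((311.2450866699219, 227.66270446777344), (22.733795166015625, 35.52112579345703), 88.38362121582031) [0.5087 0.0044 0.009 ]
```

Call:
servo_tool(commands=[[4.0, 0, 0, -0.0375, 0, 0, 0], [4.0, 0, 0, -0.075, 0, 0, 0], [4.0, 0, -0.05, -0.075, 0, 0, 0], [4.0, 0, -0.1, -0.075, 0, 0, 0], [4.0, 0, -0.15, -0.075, 0, 0, 0], [4.0, 0, -0.2, -0.075, 0, 0, 0], [4.0, 0, -0.25, -0.075, 0, 0, 0], [4.0, 0, -0.3, -0.075, 0, 0, 0], [4.0, 0, -0.35, -0.075, 0, 0, 0], [4.0, 0, -0.4, -0.075, 0, 0, 0], [4.0, 0, -0.45, -0.075, 0, 0, 0], [4.0, 0, -0.4688, -0.075, 0, 0, 0]])

```text
t: 16.7
ee_pos: [0.4935, 0.3368, 0.0448]
tcp_rot: [-3.117, -0.365, 0.002]
force: [0.2, 0.4, -2.3]
finger_gap: 0.053
grasp_force: 43.5
```

```bash
python3 - <<'E'
from h import *
w=cam("wrist");save(w,"pics/w4.png");sh((.498,.3375,-.0165))
E
```

```text
shift cm [0.47 0.17 6.14]
```

View pics/w4.png

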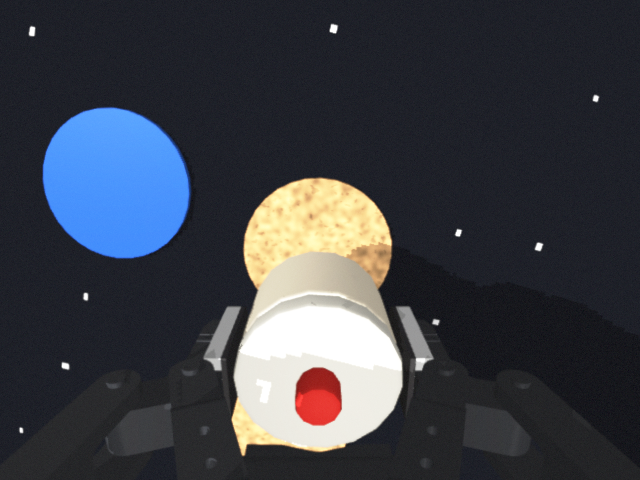

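The tin is held over the small cork coaster (centre ≈(318,248)), with the blue disc off to the left.

```bash
python3 - <<'E'
from h import *
w=cam("wrist");o,R=st();p=np.array(o["ee_pos"])
L,Rr,T=px2w(w,244.5,247,.004),px2w(w,392,247,.004),px2w(w,317,178,.004)
print("L,R mid",(L+Rr)/2,np.linalg.norm(L-Rr),"top-42",T-R@[.042,0,0]);print("knob",px2w(w,319,401,.067+p[2]+.0146),p)
sh((.498,.3375,-.0165))
E
```

```text
L,R mid [0.49921413 0.33909822 0.004     ] 0.08341772926146097 top-42 [0.4960594  0.33908886 0.00403355]
knob [0.49231675 0.3368206  0.12628552] [0.49416789 0.33493353 0.04468552]
 shift cm [ 0.44 -0.15  6.12]
```

In the tool's units: 5.9 cm is 0.0738, 5.7 cm is 0.0713.

Call:
servo_tool(commands=[[4.0, 0.0063, -0.0013, 0.0125, 0, 0, 0], [4.0, 0.0063, -0.0013, 0.0375, 0, 0, 0], [4.0, 0.0063, -0.0013, 0.0625, 0, 0, 0], [4.0, 0.0063, -0.0013, 0.0713, 0, 0, 0], [4.0, 0.0063, -0.0013, 0.0738, 0, 0, 0], [4.0, 0.0063, -0.0013, 0.0738, 0, 0, 0]])

```text
t: 17.4
ee_pos: [0.5013, 0.3329, -0.014]
tcp_rot: [3.121, 0.355, -0.0]
force: [0.7, 0.0, -2.8]
finger_gap: 0.0528
grasp_force: 43.5
```

```bash
python3 - <<'E'
from h import *
sh((.4985,.337,-.0165))
E
```

```text
shift cm [-0.18 -0.46  0.25]
```

In the tool's units: -0.4 cm is -0.005, -0.2 cm is -0.0025.

Call:
servo_tool(commands=[[4.0, -0.0025, -0.005, 0, 0, 0, 0], [4.0, -0.0025, -0.005, 0, 0, 0, 0], [4.0, -0.0025, -0.005, 0, 0, 0, 0]])

```text
t: 17.7
ee_pos: [0.4981, 0.3376, -0.0133]
tcp_rot: [-3.121, -0.358, -0.002]
force: [0.6, -0.4, -2.1]
finger_gap: 0.053
grasp_force: 43.5
```

```bash
python3 - <<'E'
from h import *
w=cam("wrist");o,R=st();h=cv2.cvtColor(w["pixels"],cv2.COLOR_RGB2HSV)
m=cv2.inRange(h,np.array((5,50,80)),np.array((28,255,255)));m[400:]=0
c=max(cv2.findContours(m,0,1)[0],key=cv2.contourArea)[:,0,:]
# outer rim: outermost points -> world, robust circle of radius .042
W=np.array([px2w(w,*q,.004)[:2] for q in c.astype(float)])
from scipy.optimize import least_squares
r=least_squares(lambda x:np.linalg.norm(W-x,axis=1)-.042,[.498,.337],loss="soft_l1",f_scale=.0007).x
print("coaster",r,len(W));k=cv2.inRange(h,np.array((0,180,80)),np.array((6,255,255)));ys,xs=np.nonzero(k[:,250:390])
print("knob px",xs.mean()+250,ys.mean(),xs.min()+250,xs.max()+250,ys.min(),ys.max(),px2w(w,xs.mean()+250,ys.mean(),.068))
for _ in range(2): sh((.4985,.337,-.0165));cam("top")
sh((.4985,.337,-.0165))
E
```

```text
coaster [0.49626245 0.33779624] 552
knob px 317.96780394041326 396.5804901489668 296 340 369 424 [0.49836959 0.33745228 0.068     ]
 shift cm [0.03 0.04 0.31]
 shift cm [0.04 0.03 0.29]
 shift cm [0.04 0.02 0.28]
```

In the tool's units: 0.4 cm is 0.005, -0.05 cm is -0.0006.

Call:
servo_tool(commands=[[4.0, -0.0006, 0, 0.0019, 0, 0, 0], [4.0, -0.0006, 0, 0.0031, 0, 0, 0], [4.0, -0.0006, 0, 0.0044, 0, 0, 0], [4.0, -0.0006, 0, 0.005, 0, 0, 0], [4.0, -0.0006, 0, 0.005, 0, 0, 0]])

```text
t: 18.35
ee_pos: [0.4974, 0.3368, -0.0166]
tcp_rot: [3.121, 0.357, 0.001]
force: [-4.1, -4.2, 15.4]
finger_gap: 0.053
grasp_force: 45.5
```

Contact. I'll release, rise and check.

In the tool's units: -21 cm is -0.2625, -17.5 cm is -0.2188.

Call:
servo_tool(commands=[[4.0, 0, 0, -0.0019, 0, 0, 0], [6.5, 0, 0, -0.0019, 0, 0, 0], [8.0, 0, 0, -0.0019, 0, 0, 0], [8.0, 0, 0, -0.0019, 0, 0, 0], [8.0, 0, 0, -0.0019, 0, 0, 0], [8.0, 0, 0, -0.05, 0, 0, 0], [8.0, 0, 0, -0.1063, 0, 0, 0], [8.0, 0, 0, -0.1625, 0, 0, 0], [8.0, 0, 0, -0.2188, 0, 0, 0], [8.0, 0, 0, -0.2625, 0, 0, 0], [8.0, 0, 0, -0.2625, 0, 0, 0]])

```text
t: 19.45
ee_pos: [0.4997, 0.3392, 0.1977]
tcp_rot: [-3.117, -0.356, -0.012]
force: [-0.9, -0.0, -0.1]
finger_gap: 0.0799
grasp_force: 0.0
```

```bash
python3 - <<'E'
from h import *
import pickle
def el(s,lo,hi,roi,z,n):
    h=cv2.cvtColor(s["pixels"],cv2.COLOR_RGB2HSV)
    m=cv2.inRange(h,np.array(lo),np.array(hi));k=np.zeros_like(m);x0,y0,x1,y1=roi;k[y0:y1,x0:x1]=m[y0:y1,x0:x1]
    c=max(cv2.findContours(k,0,2)[0],key=cv2.contourArea);e=cv2.fitEllipse(cv2.convexHull(c));print(n,np.round(e[0]+e[1],1),px2w(s,*e[0],z).round(4))
w=cam("wrist");A=(0,0,640,480)
el(w,(5,50,80),(28,255,255),(180,100,460,400),.004,"coaster w");el(w,(0,180,80),(6,255,255),(250,100,390,400),.068,"knob w")
s=cam("scene");el(s,(0,180,80),(6,255,255),(430,230,480,290),.066,"knob s")
t=cam("top");el(t,(0,170,80),(6,255,255),(180,240,225,290),.068,"knob top");el(t,(145,120,100),(175,255,255),(450,200,600,300),.153,"pink lid top")
pickle.dump(w,open("w5.pkl","wb"));sh((.518,-.312,.22),"pink");print(st()[0]["ee_pos"])
E
```

```text
coaster w [283.4 330.5 101.3 112.7] [0.3637 0.3445 0.004 ]
knob w [321.  223.7  14.5  15.9] [0.4977 0.3366 0.068 ]
knob s [460.  252.2   6.    6.9] [0.5001 0.3355 0.066 ]Traceback (most recent call last):
  File "<stdin>", line 10, in <module>
  File "<stdin>", line 6, in el
cv2.error: OpenCV(4.12.0) /io/opencv/modules/imgproc/src/shapedescr.cpp:361: error: (-201:Incorrect size of input array) There should be at least 5 points to fit the ellipse in function 'fitEllipseNoDirect'
```

```bash
python3 - <<'E'
from h import *
import pickle
w=pickle.load(open("w5.pkl","rb"));h=cv2.cvtColor(w["pixels"],cv2.COLOR_RGB2HSV)
m=cv2.inRange(h,np.array((5,50,80)),np.array((28,255,255)))
for c in cv2.findContours(m,0,2)[0]:
    if cv2.contourArea(c)>800: e=cv2.fitEllipse(cv2.convexHull(c));print(np.round(e[0]+e[1],1),px2w(w,*e[0],.004).round(4))
sh((.518,-.3115,.22),"pink")
E
```

```text
Traceback (most recent call last):
FileNotFoundError: [Errno 2] No such file or directory: 'w5.pkl'
```

```bash
python3 - <<'E'
from h import *
w=cam("wrist");h=cv2.cvtColor(w["pixels"],cv2.COLOR_RGB2HSV)
m=cv2.inRange(h,np.array((5,50,80)),np.array((28,255,255)))
for c in cv2.findContours(m,0,2)[0]:
    if cv2.contourArea(c)>500: e=cv2.fitEllipse(cv2.convexHull(c));print(np.round(e[0]+e[1],1),px2w(w,*e[0],.004).round(4))
sh((.518,-.3115,.22),"pink")
E
```

```text
[280.  328.9 102.6 114.4] [0.3638 0.3445 0.004 ]
[315.9 202.4  92.   93.8] [0.4979 0.3384 0.004 ]
[621.5 236.6 172.1 219.2] [0.5343 0.0395 0.004 ]
[573.6  -1.1  45.5  68.9] [0.718  0.1676 0.004 ]
pink shift cm [-12.57  63.59  -2.84]
```

In the tool's units: 55 cm is 0.6875, 50 cm is 0.625.

Call:
servo_tool(commands=[[8.0, 0, 0.025, -0.0375, 0, 0, 0], [8.0, -0.015, 0.0813, -0.0375, 0, 0, 0], [8.0, -0.0275, 0.1413, -0.0375, 0, 0, 0], [8.0, -0.04, 0.2, -0.0375, 0, 0, 0], [8.0, -0.0525, 0.2625, -0.0375, 0, 0, 0], [8.0, -0.065, 0.325, -0.0375, 0, 0, 0], [8.0, -0.0763, 0.3813, -0.0375, 0, 0, 0], [8.0, -0.0875, 0.4375, -0.0375, 0, 0, 0], [8.0, -0.1, 0.5, -0.0375, 0, 0, 0], [8.0, -0.1125, 0.5625, -0.0375, 0, 0, 0], [8.0, -0.125, 0.625, -0.0375, 0, 0, 0], [8.0, -0.1375, 0.6875, -0.0375, 0, 0, 0]])

```text
t: 20.85
ee_pos: [0.5132, -0.2216, 0.2205]
tcp_rot: [-3.12, -0.357, 0.004]
force: [0.7, 0.4, 0.8]
finger_gap: 0.0799
grasp_force: 0.0
```

In the tool's units: 8.6 cm is 0.1075, 4.3 cm is 0.0538.

Call:
servo_tool(commands=[[8.0, -0.01, 0.0538, 0, 0, 0, 0], [8.0, -0.0188, 0.1075, 0, 0, 0, 0], [8.0, -0.0188, 0.1075, 0, 0, 0, 0], [8.0, -0.0188, 0.1075, 0, 0, 0, 0], [8.0, -0.0188, 0.1075, 0, 0, 0, 0]])

```text
t: 21.35
ee_pos: [0.519, -0.3052, 0.2209]
tcp_rot: [-3.119, -0.359, 0.002]
force: [-0.1, 0.7, -0.3]
finger_gap: 0.0798
grasp_force: 0.0
```

```bash
cat >> h.py <<'E'
def lid(s,lo,hi,z,n):
    h=cv2.cvtColor(s["pixels"],cv2.COLOR_RGB2HSV);m=cv2.inRange(h,np.array(lo),np.array(hi))
    for c in cv2.findContours(m,0,2)[0]:
        if cv2.contourArea(c)>400: e=cv2.fitEllipse(cv2.convexHull(c));print(n,np.round(e[0]+e[1],1),px2w(s,*e[0],z).round(4))
PINK=((145,120,100),(175,255,255));TEAL=((80,100,80),(100,255,255))
E
python3 - <<'E'
from h import *
w=cam("wrist");lid(w,*PINK,.153,"lid?");lid(w,*PINK,.009,"mat?");sh((.518,-.3115,.092),"pink")
E
```

```text
lid? [328.2 245.2  91.5  93. ] [ 0.5191 -0.3119  0.153 ]
lid? [106.1 144.6  81.3  91.4] [ 0.5505 -0.1667  0.153 ]
mat? [328.2 245.2  91.5  93. ] [ 0.4749 -0.3258  0.009 ]
mat? [106.1 144.6  81.3  91.4] [ 0.5245 -0.0963  0.009 ]
pink shift cm [-0.26  0.63 12.93]
```

Call:
servo_tool(commands=[[8.0, -0.0019, 0.0081, 0, 0, 0, 0], [8.0, -0.0019, 0.0081, 0, 0, 0, 0], [8.0, -0.0019, 0.0081, 0.05, 0, 0, 0], [8.0, -0.0019, 0.0081, 0.1, 0, 0, 0], [8.0, -0.0019, 0.0081, 0.1438, 0, 0, 0], [8.0, -0.0019, 0.0081, 0.1625, 0, 0, 0], [8.0, -0.0019, 0.0081, 0.1625, 0, 0, 0], [5.0, -0.0019, 0.0081, 0.1625, 0, 0, 0], [5.0, -0.0019, 0.0081, 0.1625, 0, 0, 0], [5.0, -0.0019, 0.0081, 0.1625, 0, 0, 0], [5.0, -0.0019, 0.0081, 0.1625, 0, 0, 0], [5.0, -0.0019, 0.0081, 0.1625, 0, 0, 0]])

```text
t: 22.6
ee_pos: [0.5203, -0.3137, 0.0938]
tcp_rot: [3.12, 0.357, 0.004]
force: [-0.3, 1.9, 6.6]
finger_gap: 0.0584
grasp_force: 44.3
```

```bash
python3 - <<'E'
from h import *
o,_=st();p=np.array(o["ee_pos"]);print(p,o["finger_gap"],o["grasp_force"],o["force"]);w=cam("wrist");lid(w,*PINK,.153,"lid")
E
```

```text
[ 0.52026337 -0.31373491  0.09378594] 0.05839899246252702 44.273473620414734 [-0.27869563  1.86309465  6.58374228]
lid [317.5 348.4 167.7 169.5] [ 0.5228 -0.3131  0.153 ]
lid [315.9 263.7 100.8 105.4] [ 0.5523 -0.3057  0.153 ]
lid [  4.8 159.6 107.6 129.6] [ 0.5635 -0.2054  0.153 ]
```

```bash
python3 - <<'E'
from h import *
sh((.523,-.0955,.0998))
E
```

```text
shift cm [  5.2  -21.2   -0.62]
```

In the tool's units: -21.2 cm is -0.265, 5.2 cm is 0.065.

Call:
servo_tool(commands=[[5.0, 0, 0, -0.0375, 0, 0, 0], [5.0, 0, 0, -0.0813, 0, 0, 0], [5.0, 0.015, -0.05, -0.0813, 0, 0, 0], [5.0, 0.0275, -0.1, -0.0813, 0, 0, 0], [5.0, 0.04, -0.15, -0.0813, 0, 0, 0], [5.0, 0.0525, -0.2, -0.0813, 0, 0, 0], [5.0, 0.0625, -0.2438, -0.0813, 0, 0, 0], [5.0, 0.065, -0.265, -0.075, 0, 0, 0], [5.0, 0.065, -0.265, -0.05, 0, 0, 0], [5.0, 0.065, -0.265, -0.025, 0, 0, 0], [5.0, 0.065, -0.265, -0.015, 0, 0, 0], [5.0, 0.065, -0.265, -0.015, 0, 0, 0]])

```text
t: 23.85
ee_pos: [0.5209, -0.0955, 0.1032]
tcp_rot: [-3.121, -0.356, 0.004]
force: [0.2, 0.2, -3.4]
finger_gap: 0.0586
grasp_force: 45.6
```

```bash
python3 - <<'E'
from h import *
sh((.523,-.0955,.0998));w=cam("wrist");p=st()[0]["ee_pos"];lid(w,*PINK,p[2]+.0592,"lid");t=cam("top");lid(t,*PINK,p[2]+.0592,"top lid");sh((.523,-.0955,.0998));print(p)
E
```

```text
shift cm [0.2  0.05 0.34]
lid [317.3 348.7 168.8 170.3] [ 0.5242 -0.0947  0.1633]
lid [318.1 225.  116.6 120.6] [ 0.5659 -0.0853  0.1633]
top lid [408.1 261.1  33.1  49.7] [ 0.4959 -0.0747  0.1633]
 shift cm [0.07 0.01 0.49]
[ 0.52173696 -0.09554828  0.10414268]
```

In the tool's units: 0.4 cm is 0.005, 0.05 cm is 0.0006.

Call:
servo_tool(commands=[[5.0, 0.0006, 0, 0.0019, 0, 0, 0], [5.0, 0.0006, 0, 0.0038, 0, 0, 0], [5.0, 0.0006, 0, 0.005, 0, 0, 0], [5.0, 0.0006, 0, 0.005, 0, 0, 0]])

```text
t: 24.35
ee_pos: [0.5224, -0.0953, 0.1001]
tcp_rot: [3.121, 0.357, 0.0]
force: [-0.2, 0.4, -4.6]
finger_gap: 0.0581
grasp_force: 45.6
```

In the tool's units: 0.15 cm is 0.0019, 0.1 cm is 0.0013.

Call:
servo_tool(commands=[[5.0, 0, 0, 0.0013, 0, 0, 0], [5.0, 0, 0, 0.0019, 0, 0, 0], [5.0, 0, 0, 0.0019, 0, 0, 0]])

```text
t: 24.65
ee_pos: [0.5235, -0.0949, 0.0998]
tcp_rot: [3.121, 0.357, 0.003]
force: [-1.5, 1.0, 7.7]
finger_gap: 0.0587
grasp_force: 47.0
```

In the tool's units: -12 cm is -0.15, -11 cm is -0.1375.

Call:
servo_tool(commands=[[6.5, 0, 0, -0.0013, 0, 0, 0], [8.0, 0, 0, -0.0013, 0, 0, 0], [8.0, 0, 0, -0.0013, 0, 0, 0], [8.0, 0, 0, -0.0013, 0, 0, 0], [8.0, 0, 0, -0.0375, 0, 0, 0], [8.0, 0, 0, -0.0875, 0, 0, 0], [8.0, 0, 0, -0.1375, 0, 0, 0], [8.0, 0, 0, -0.15, 0, 0, 0], [8.0, 0, 0, -0.15, 0, 0, 0]])

```text
t: 25.55
ee_pos: [0.5236, -0.0954, 0.2202]
tcp_rot: [3.12, 0.356, 0.006]
force: [0.2, 0.4, -0.5]
finger_gap: 0.08
grasp_force: 0.0
```

```bash
python3 - <<'E'
from h import *
w=cam("wrist");lid(w,*PINK,.159,"lid");lid(w,*TEAL,.009,"teal mat")
sh((.3990,-.3272,.22))
E
```

```text
lid [313.5 249.4  94.9  96.9] [ 0.5213 -0.0933  0.159 ]
lid [317.2 197.5  84.1  86.2] [ 0.5534 -0.0882  0.159 ]
teal mat [214.4 193.3  82.5  87.7] [0.5071 0.003  0.009 ]
 shift cm [-17.26  19.81  -0.15]
```

In the tool's units: 19.8 cm is 0.2475, 17.8 cm is 0.2225.

Call:
servo_tool(commands=[[8.0, -0.0375, 0.0425, 0, 0, 0, 0], [8.0, -0.0775, 0.0888, 0, 0, 0, 0], [8.0, -0.1175, 0.135, 0, 0, 0, 0], [8.0, -0.1575, 0.1813, 0, 0, 0, 0], [8.0, -0.1938, 0.2225, 0, 0, 0, 0], [8.0, -0.2156, 0.2475, 0, 0, 0, 0], [8.0, -0.2156, 0.2475, 0, 0, 0, 0], [8.0, -0.2156, 0.2475, 0, 0, 0, 0]])

```text
t: 26.4
ee_pos: [0.398, -0.3267, 0.2167]
tcp_rot: [-3.119, -0.354, 0.004]
force: [0.1, 0.7, -0.3]
finger_gap: 0.0798
grasp_force: 0.0
```

```bash
python3 - <<'E'
from h import *
w=cam("wrist");lid(w,*TEAL,.153,"teal lid")
t=cam("top");lid(t,*TEAL,.009,"top teal mat");lid(t,*PINK,.159,"pink top")
save(t,"pics/t9.png",(310,190,460,300),5)
sh((.3990,-.3272,.1),"at")
# pink: mat rim lower-left arc vs lid in top image
h=cv2.cvtColor(t["pixels"],cv2.COLOR_RGB2HSV);m=cv2.inRange(h,np.array(PINK[0]),np.array(PINK[1]))
c=max(cv2.findContours(m,0,1)[0],key=cv2.contourArea)[:,0,:].astype(float)
from scipy.optimize import least_squares
for z,r,g in((.009,.042,(.522,-.096)),(.159,.03,(.522,-.096))):
    W=np.array([px2w(t,*q,z)[:2] for q in c]);sel=W
    x=np.array(g)
    for it in range(8):
        d=np.linalg.norm(W-x,axis=1)-r;k=abs(d)<.002
        x=least_squares(lambda y:np.linalg.norm(W[k]-y,axis=1)-r,x,loss="soft_l1",f_scale=.0005).x
    print(z,x,k.sum())
E
```

```text
teal lid [317.6 244.6  93.2  95.9] [ 0.3982 -0.3265  0.153 ]
teal lid [-34.3  46.1  38.1 129.7] [ 0.4713 -0.0964  0.153 ]
top teal mat [556.5 324.   36.1  41.7] [ 0.3929 -0.3961  0.009 ]
top teal mat [358.  265.9  38.4  38.7] [0.504  0.0021 0.009 ]
pink top [410.8 255.1  41.8  54. ] [ 0.5073 -0.0804  0.159 ]
at shift cm [-0.05  0.17 11.74]
0.009 [ 0.52212324 -0.09696567] 74
0.159 [ 0.51594974 -0.09537728] 58
```

In the tool's units: 12.5 cm is 0.1563, 10.5 cm is 0.1313.

Call:
servo_tool(commands=[[8.0, 0.0006, 0.0013, 0.0375, 0, 0, 0], [8.0, 0.0006, 0.0013, 0.0875, 0, 0, 0], [8.0, 0.0006, 0.0013, 0.1313, 0, 0, 0], [8.0, 0.0006, 0.0013, 0.1563, 0, 0, 0], [8.0, 0.0006, 0.0013, 0.1563, 0, 0, 0], [5.0, 0.0006, 0.0013, 0.1563, 0, 0, 0], [5.0, 0.0006, 0.0013, 0.1563, 0, 0, 0], [5.0, 0.0006, 0.0013, 0.1563, 0, 0, 0], [5.0, 0.0006, 0.0013, 0.1563, 0, 0, 0], [5.0, 0.0006, 0.0013, 0.1563, 0, 0, 0], [5.0, 0.0006, 0.0013, 0.1563, 0, 0, 0]])

```text
t: 27.6
ee_pos: [0.4008, -0.3279, 0.095]
tcp_rot: [3.12, 0.357, 0.003]
force: [0.1, 3.0, 7.4]
finger_gap: 0.0586
grasp_force: 44.3
```

```bash
python3 - <<'E'
from h import *
o,_=st();p=np.array(o["ee_pos"]);print(p,o["finger_gap"],o["grasp_force"],o["force"]);x=p[0]-.3982+.5075;sh((x,.003,p[2]+.006),x)
E
```

```text
[ 0.40083119 -0.32793724  0.09497352] 0.05864462072927241 44.278775453567505 [0.07699095 2.98911486 7.4116895 ]
0.5101311908834933 shift cm [ 18.13 -29.77  -0.6 ]
```

In the tool's units: -27 cm is -0.3375, -23 cm is -0.2875.

Call:
servo_tool(commands=[[5.0, 0, 0, -0.0375, 0, 0, 0], [5.0, 0, 0, -0.0875, 0, 0, 0], [5.0, 0, 0, -0.1375, 0, 0, 0], [5.0, 0, 0, -0.1875, 0, 0, 0], [5.0, 0, 0, -0.2313, 0, 0, 0], [5.0, 0.0188, -0.0375, -0.2375, 0, 0, 0], [5.0, 0.05, -0.0875, -0.2375, 0, 0, 0], [5.0, 0.0813, -0.1375, -0.2375, 0, 0, 0], [5.0, 0.1125, -0.1875, -0.2375, 0, 0, 0], [5.0, 0.1438, -0.2375, -0.2375, 0, 0, 0], [5.0, 0.175, -0.2875, -0.2375, 0, 0, 0], [5.0, 0.2063, -0.3375, -0.2375, 0, 0, 0]])

```text
t: 28.8
ee_pos: [0.4996, -0.0261, 0.2839]
tcp_rot: [3.121, 0.356, 0.001]
force: [1.8, -1.3, -3.1]
finger_gap: 0.0583
grasp_force: 45.6
```

```bash
python3 - <<'E'
from h import *
sh((.51,.003,.101));o=st()[0];print(o["ee_pos"],o["grasp_force"])
E
```

```text
shift cm [ 1.66 -2.61 18.29]
[ 0.49961781 -0.02606962  0.28394728] 45.63220024108887
```

In the tool's units: -2.6 cm is -0.0325, 1.65 cm is 0.0206.

Call:
servo_tool(commands=[[5.0, 0.0206, -0.0325, 0, 0, 0, 0], [5.0, 0.0206, -0.0325, 0, 0, 0, 0], [5.0, 0.0206, -0.0325, 0, 0, 0, 0]])

```text
t: 29.1
ee_pos: [0.5096, 0.0017, 0.2835]
tcp_rot: [3.12, 0.359, -0.001]
force: [-0.7, -1.0, -4.0]
finger_gap: 0.0584
grasp_force: 45.6
```

```bash
python3 - <<'E'
from h import *
cam("top");cam("top");sh((.51,.003,.101))
E
```

```text
shift cm [ 0.13 -0.3  18.25]
```

In the tool's units: 17.9 cm is 0.2238, 17.5 cm is 0.2188.

Call:
servo_tool(commands=[[5.0, 0.0013, -0.0025, 0.05, 0, 0, 0], [5.0, 0.0013, -0.0025, 0.1, 0, 0, 0], [5.0, 0.0013, -0.0025, 0.15, 0, 0, 0], [5.0, 0.0013, -0.0025, 0.1938, 0, 0, 0], [5.0, 0.0013, -0.0025, 0.2188, 0, 0, 0], [5.0, 0.0013, -0.0025, 0.2238, 0, 0, 0], [5.0, 0.0013, -0.0025, 0.2238, 0, 0, 0]])

```text
t: 29.9
ee_pos: [0.5102, 0.0025, 0.1046]
tcp_rot: [3.121, 0.354, -0.001]
force: [0.3, -0.4, -2.9]
finger_gap: 0.0584
grasp_force: 45.5
```

```bash
python3 - <<'E'
from h import *
cam("top");sh((.51,.003,.101))
E
```

```text
shift cm [-0.09 -0.04  0.45]
```

In the tool's units: 0.45 cm is 0.0056, 0.4 cm is 0.005.

Call:
servo_tool(commands=[[5.0, 0, 0, 0.0019, 0, 0, 0], [5.0, 0, 0, 0.0038, 0, 0, 0], [5.0, 0, 0, 0.005, 0, 0, 0], [5.0, 0, 0, 0.0056, 0, 0, 0], [5.0, 0, 0, 0.0056, 0, 0, 0]])

```text
t: 30.45
ee_pos: [0.5112, 0.0038, 0.101]
tcp_rot: [3.121, 0.357, 0.003]
force: [-0.1, 0.5, 4.8]
finger_gap: 0.0586
grasp_force: 46.5
```

In the tool's units: -12 cm is -0.15, -11 cm is -0.1375.

Call:
servo_tool(commands=[[6.5, 0, 0, -0.0013, 0, 0, 0], [8.0, 0, 0, -0.0013, 0, 0, 0], [8.0, 0, 0, -0.0013, 0, 0, 0], [8.0, 0, 0, -0.0013, 0, 0, 0], [8.0, 0, 0, -0.0375, 0, 0, 0], [8.0, 0, 0, -0.0875, 0, 0, 0], [8.0, 0, 0, -0.1375, 0, 0, 0], [8.0, 0, 0, -0.15, 0, 0, 0], [8.0, 0, 0, -0.15, 0, 0, 0]])

```text
t: 31.35
ee_pos: [0.5114, 0.0037, 0.2216]
tcp_rot: [3.121, 0.357, 0.006]
force: [0.1, -0.5, 0.2]
finger_gap: 0.0796
grasp_force: 0.0
```

```bash
cat > chk.py <<'E'
from h import *
from scipy.optimize import least_squares
def fit(t,col,z,r,g):
    h=cv2.cvtColor(t["pixels"],cv2.COLOR_RGB2HSV);m=cv2.inRange(h,np.array(col[0]),np.array(col[1]))
    c=np.vstack([k for k in cv2.findContours(m,1,1)[0] if len(k)>30])[:,0,:].astype(float)
    W=np.array([px2w(t,*q,z)[:2] for q in c]);x=np.array(g)
    for it in range(12):
        k=abs(np.linalg.norm(W-x,axis=1)-r)<.003
        x=least_squares(lambda y:np.linalg.norm(W[k]-y,axis=1)-r,x,loss="soft_l1",f_scale=.0005).x
    return x.round(4),k.sum()
def run(s,n):
    for name,col,g in(("pink",PINK,(.522,-.095)),("teal",TEAL,(.506,.003))):
        print(n,name,"lid",*fit(s,col,.159,.03,g),"mat",*fit(s,col,.009,.042,g))
E
python3 - <<'E'
from chk import *
import pickle
run(pickle.load(open("top.pkl","rb")),"top start");run(pickle.load(open("scene.pkl","rb")),"scene start")
run(cam("wrist"),"wrist");run(cam("scene"),"scene")
print(st()[0]["ee_pos"])
E
```

```text
top start pink lid [ 0.5182 -0.0934] 95 mat [ 0.5228 -0.0968] 81
top start teal lid [0.5021 0.0048] 83 mat [0.5074 0.002 ] 71
scene start pink lid [ 0.5239 -0.0924] 40 mat [ 0.5248 -0.095 ] 25
scene start teal lid [0.5085 0.004 ] 40 mat [0.5066 0.0022] 65
wrist pink lid [ 0.5195 -0.0921] 198 mat [ 0.5232 -0.0951] 178
wrist teal lid [0.5072 0.005 ] 291 mat [0.5048 0.0032] 171
scene pink lid [ 0.5214 -0.0929] 39 mat [ 0.5247 -0.096 ] 58
scene teal lid [0.5095 0.0052] 37 mat [0.5066 0.0022] 65
[0.50963785 0.00346606 0.21893448]
```

Teal is within about 3 mm of its mat centre. Pink sits about 4–5 mm off, so I'll regrasp it and nudge it.

```bash
python3 - <<'E'
from h import *
sh((.5225,-.0945,.22))
E
```

```text
shift cm [-0.96  9.83 -0.11]
```

In the tool's units: 9.8 cm is 0.1225, 8 cm is 0.1.

Call:
servo_tool(commands=[[8.0, -0.0063, 0.05, 0, 0, 0, 0], [8.0, -0.0113, 0.1, 0, 0, 0, 0], [8.0, -0.0119, 0.1225, 0, 0, 0, 0], [8.0, -0.0119, 0.1225, 0, 0, 0, 0], [8.0, -0.0119, 0.1225, 0, 0, 0, 0]])

```text
t: 31.95
ee_pos: [0.5222, -0.0936, 0.2184]
tcp_rot: [-3.12, -0.356, 0.004]
force: [0.2, 0.5, -0.1]
finger_gap: 0.0801
grasp_force: 0.0
```

```bash
python3 - <<'E'
from h import *
cam("top");sh((.5225,-.0945,.1))
E
```

```text
shift cm [-1.000e-02  1.800e-01  1.188e+01]
```

In the tool's units: 12 cm is 0.15, 11 cm is 0.1375.

Call:
servo_tool(commands=[[8.0, 0, 0.0019, 0.05, 0, 0, 0], [8.0, 0, 0.0019, 0.1, 0, 0, 0], [8.0, 0, 0.0019, 0.1375, 0, 0, 0], [8.0, 0, 0.0019, 0.15, 0, 0, 0], [8.0, 0, 0.0019, 0.15, 0, 0, 0], [5.0, 0, 0.0019, 0.15, 0, 0, 0], [5.0, 0, 0.0019, 0.15, 0, 0, 0], [5.0, 0, 0.0019, 0.15, 0, 0, 0], [5.0, 0, 0.0019, 0.15, 0, 0, 0], [5.0, 0, 0.0019, 0.15, 0, 0, 0]])

```text
t: 33.0
ee_pos: [0.525, -0.095, 0.1021]
tcp_rot: [3.121, 0.357, 0.006]
force: [-0.1, 1.9, 7.1]
finger_gap: 0.0589
grasp_force: 43.2
```

Call:
servo_tool(commands=[[5.0, 0, 0, -0.0038, 0, 0, 0], [5.0, 0, 0, -0.005, 0, 0, 0], [5.0, 0.0038, 0.0031, -0.005, 0, 0, 0], [5.0, 0.0038, 0.0031, -0.005, 0, 0, 0], [5.0, 0.0038, 0.0031, -0.005, 0, 0, 0]])

```text
t: 33.5
ee_pos: [0.5269, -0.0974, 0.1038]
tcp_rot: [-3.121, -0.356, 0.001]
force: [0.3, 0.1, -4.1]
finger_gap: 0.0586
grasp_force: 43.7
```

In the tool's units: 0.3 cm is 0.0038, 0.2 cm is 0.0025.

Call:
servo_tool(commands=[[5.0, 0, 0, 0.0013, 0, 0, 0], [5.0, 0, 0, 0.0025, 0, 0, 0], [5.0, 0, 0, 0.0038, 0, 0, 0], [5.0, 0, 0, 0.0038, 0, 0, 0]])

```text
t: 33.9
ee_pos: [0.528, -0.0969, 0.1021]
tcp_rot: [3.121, 0.357, 0.003]
force: [-2.2, 2.0, 6.9]
finger_gap: 0.0585
grasp_force: 44.9
```

Contact; I'll release, retreat up, and move aside so the cameras have a clear view.

In the tool's units: 20 cm is 0.25, 16 cm is 0.2.

Call:
servo_tool(commands=[[6.5, 0, 0, -0.0013, 0, 0, 0], [8.0, 0, 0, -0.0013, 0, 0, 0], [8.0, 0, 0, -0.0013, 0, 0, 0], [8.0, 0, 0, -0.0013, 0, 0, 0], [8.0, 0, 0, -0.0375, 0, 0, 0], [8.0, 0, 0, -0.0875, 0, 0, 0], [8.0, 0, 0, -0.1375, 0, 0, 0], [8.0, 0, 0.05, -0.1625, 0, 0, 0], [8.0, -0.0125, 0.1, -0.1625, 0, 0, 0], [8.0, -0.025, 0.15, -0.1625, 0, 0, 0], [8.0, -0.0375, 0.2, -0.1625, 0, 0, 0], [8.0, -0.0375, 0.25, -0.1625, 0, 0, 0]])

```text
t: 35.1
ee_pos: [0.5418, -0.3012, 0.2313]
tcp_rot: [3.121, 0.355, -0.001]
force: [1.0, 0.1, -1.0]
finger_gap: 0.08
grasp_force: 0.0
```

```bash
python3 - <<'E'
from chk import *
t=cam("top");s=cam("scene");run(t,"top");run(s,"scene")
a=t["pixels"][120:380,170:590,::-1];b=s["pixels"][130:370,140:500,::-1]
cv2.imwrite("pics/final.png",np.hstack([cv2.resize(a,(400,248),interpolation=2),cv2.resize(b,(400,267))[:248]]))
E
```

```text
top pink lid [ 0.518  -0.0964] 97 mat [ 0.5227 -0.0969] 83
top teal lid [0.5019 0.005 ] 85 mat [0.5074 0.0019] 73
scene pink lid [ 0.5228 -0.0957] 38 mat [ 0.5247 -0.096 ] 57
scene teal lid [0.509  0.0047] 40 mat [0.5066 0.0023] 66
```

View pics/final.png

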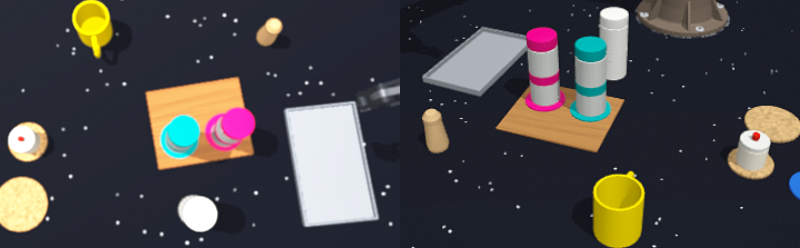

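The final view shows both canisters upright on their matching mats (within about 3 mm), the tin on the small cork coaster, the mug and shaker undisturbed, and the arm clear.

```bash
python3 -c "
from bench import ticket;print(ticket.sign_off())"
```

```text
the job is handed in; nothing more can be done
None
```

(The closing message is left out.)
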